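Set the thin glass panel on its pantry stand

ROBOT

A 7-joint arm with a two-finger parallel gripper is mounted at the origin on the work surface. World frame = base frame: x ahead of the robot, y to its left, z up, the work surface at z = 0. Lengths are in mm, angles in rad, forces in N, time in s.
With the tool pointing down it reaches from about 425 to 875 mm from the base axis. Payload 4.7 kg.
Tool frame: the origin (TCP) lies between the finger pads; the fingertips stand 17 mm ahead of it and the grasp point (between the pads) lies 2 mm behind it; z points along the fingers, y is the line along which they close (so a half turn about z gives the same grasp; the last joint's range is limited). The gripper opens to 87 mm and grips with 3 to 60 N. Pads are 19 mm wide; open, the fingers measure 117 mm over their backs; the gripper's body (75 mm by 190 mm) begins 51 mm behind the grasp point.
Start: joints at [1.176, 0.321, -0.07, 1.45, 0.023, 1.371, -0.057], TCP at [258.363, -596.469, 208.487] pointing down, gripper open.
Joint ranges: [-2.86, 2.86], [-0.3, 2.09], [-1.38, 1.24], [0.06, 2.45], [-1.56, 4.7], [0.09, 2.05], [-2.69, 2.69]. Speed limits (rad/s): [2.57, 2.57, 3.14, 3.14, 3.14, 3.14, 3.14].

INTERFACE

Orientations are given as a unit quaternion [x, y, z, w].
In Python, from workcell import observe, eyes, r gives the robot as it stands. The module is installed in compiled form; this text tells all that it offers.
- The arm moves only by the tool carry_out, never from a script. Its argument "steps" is a list of rows, each a list of 2 entries, a list of its own where there are three numbers: the shift along the tool's x, y, z normalised to -1 to 1, where 1 is 100 cm, then the turn, a rotation vector about the tool's x, y, z normalised to -1 to 1, where 1 is 2 pi rad. In form: [[[dx, dy, dz], [wx, wy, wz]], ...]. A call has 1 to 8 rows; each row is the pose to reach, as a shift and turn from the pose commanded when the call began, along the tool's axes at that moment, turning the shorter way round; what a row does not reach only later rows make up. A row lasts 1/10 s, in which the tool goes at most 50 mm and 8.59 degrees, less where a joint would pass 70% of its speed; a pose out of reach is approached as far as the arm can. A call with a number of a shift or a turn outside -1 to 1 is refused whole. A call with a gripper value outside its range is refused whole. "jaw" is the closure, from -1 (fully open) to 1 (shut), set as the call begins (left out, the last holds). The fingers move at their own pace and stop on an object; "squeeze" is the grip in N (left out, the last holds). Time passes only in rows, so rows that repeat a pose let the fingers close. It gives the time, the measured TCP pose, the force, the opening and the grip force at its end, in the units of the state.
- observe(): the state, without advancing time (a new reading comes with each control period).
- eyes.snapshot(name): name is "side" or "top"; returns a dict with "img" (480x640x3 uint8, red, green, blue), "depth" (480x640 float32, mm along the optical axis (not along the pixel's ray), 0 where there is no reading), "K" (3x3 intrinsics, pixels), "rvec" (rotation vector, rad) and "tvec" (3), from world to camera coordinates, as OpenCV has them. Camera axes: x right, y down, z forward; pixel columns grow to the right and rows downward; lengths in mm; the calibration is good to about 2 mm. A picture is of the moment at which its call begins.
- r.hand_in(): hands the job in; it is judged then, once.
Trained networks look in a picture, given as the dict that the camera call returned (one of the last four; its "shot" number tells which), for a name from the list of things; names that differ only in an ending like _2 or _b are one class to them, and where a whole thing is asked for, a point or a joint stands for the part that bears it (a point fixed in the world has none). Each returns a list of dicts, best first, with "conf" (0 to 1); they miss things now and then, are a little off and sometimes report something else, mostly with a low value. They report only what shows in the picture. A call takes as long as a camera call.
- eyes.recognise(picture, target): "location" ([x, y, z] in mm, in the coordinates of the camera as it stood for that picture, good to about 4 mm: the middle of the surface that is visible of it).
- eyes.trace(picture, target): "region" (480x640 bool, what is visible of it).
- eyes.tip_of(picture, target): "location" ([x, y, z] in mm, in the coordinates of the camera as it stood for that picture, good to about 4 mm: a listed point, or the origin of a listed thing).
The state is a dict: "time_s": time; "joint_positions": joint angles; "joint_velocities": joint speeds; "effort": joint torques, N m; "tcp_pos": TCP position; "tool_rot": TCP orientation; "force": force on the tool from outside, world axes, zero at the start; "moment": the same for the moment, N m; "width": opening from 0.0 (shut) to 1.0 (fully open); "grasp_force": force on a finger pad.
Only numpy, scipy, OpenCV 4.12 (cv2) and the standard library are available. Lean on these libraries where they do the work, as an engineer would, in place of code of your own. Each camera call takes 0.05 s, during which the arm holds its last target. There are 200 camera calls.

TASK

Clear the stand by lifting the red jar off it and setting it upright on the middle of the round cork mat; then draw the glass panel straight up out of the slotted rack by its top edge and lean it on the stand, foot behind the lip and face back against the brass rail, squarely and centred, and let go. Both are fragile: squeeze neither with more than 20 N and set them down without a knock or a drop. Leave everything else where it is.

Things in the scene. Friction and masses are not known exactly. Their poses are not given: they have to be found in the camera images.
- glass: thin green-tinted glass panel, 6 mm thick (its x) x 130 mm wide (its y) x 160 mm high (its z), about 0.31 kg; origin at the centre of its lower edge; both faces alike. Stands upright in any one of the rack's three slots. A squeeze over 20 N (on each finger), or a knock or push over 30 N against rack or stand, cracks it; a grip of 8 to 15 N carries it
- glass_top (a point): centre of the glass panel's top edge, 160 mm above its origin
- rack: fixed wooden rack, left or right, 170 mm (its x) x 152 mm (its y), origin under its centre; floor 12 mm thick, end walls 136 mm apart and fins up to 102 mm. Three upright slots 10 mm wide, parallel to its y, at x = -46, 0, +46 mm, each holding one 160 mm high panel by 9 mm of its side edges: panel tops are 172 mm above the table, 40 mm free between neighbours
- stand: fixed dark wooden stand, left or right, lip side away from the robot, origin under its centre: board 120 mm deep (its x) x 200 mm wide (its y) x 12 mm thick; lip from x = -50 to -42 mm, top 22 mm above the table. The panel's foot goes on the board between lip and rail, its top leaning towards +x, about 30 degrees from upright if the foot is near the lip
- rail (a point): middle of the axis of the stand's round brass rail: 10 mm in diameter, along the stand's y from -85 to +85 mm at its x = +29 mm, 112 mm above the table, with a brass post down to the board at each end
- jar: red closed glass jar with brass lid, 54 mm in diameter (lid: 50 mm, top 18 mm), 110 mm tall, 0.25 kg, origin at the centre of its underside; starts upright on the stand's board between lip and rail (6 mm free each side). A squeeze over 20 N (on each finger), or a knock or push over 30 N against stand or mat, cracks it; a grip of 8 to 15 N carries it
- mat: fixed round cork mat, 100 mm in diameter, 5 mm thick, origin under its centre; a bystander jar stands about 105 mm from its centre on its +x and on its -x side
- wood_board: bystander: light wooden board 6 x 130 x 160 mm standing in another slot of the rack, origin at the centre of its lower edge
- white_board: bystander: white plastic board 6 x 130 x 160 mm standing in another slot of the rack, origin at the centre of its lower edge
- pea_jar: bystander: green jar with steel lid, 66 mm in diameter, 120 mm tall, beyond the cork mat; origin under its centre
- rice_jar: bystander: cream jar with steel lid, 66 mm in diameter, 100 mm tall, on the robot's side of the cork mat; origin under its centre
- canister: bystander: square canister with white lid, 80 x 80 mm, 113 mm tall, beyond the stand (on its lip side, -x); origin under its centre
- bowl: bystander: blue bowl, 110 mm across, 45 mm tall, on the rail side (+x) of the stand, nearer the robot; origin under its centre
- tin: bystander: yellow round tin, 82 mm in diameter, 115 mm tall, behind the rack (on its +x side); origin under its centre
- spoon: bystander: wooden spoon 150 mm long lying flat in front of the rack (on its -x side)

How it is judged:
By the outcome, as a careful person would: the job done as asked, in the order asked, and still so for the second after the job is handed in, with the robot touching nothing.
It also fails if it takes over 69 s, if anything falls off the work surface, if the arm or the gripper's body presses on something with over 40 N, if the wrist force passes 120 N, or if a joint passes its speed limit or range.

## Working session

There is one attempt and no reset: what is moved stays moved. The work goes in short steps, Python scripts to look and compute and a tool call to move; the robot and the scene stay as the last step left them, time stands still between calls to the robot, and variables do not carry over. Pictures are saved under pics/ and viewed, at most 10 in all, crops included, and the job is handed in when it is done.

Besides the shell and the picture viewer there is one more tool, called after "Request:" in YAML: its name, and indented under it one key for each argument. carry_out: Moves the arm, as the interface text tells. Its arguments: {"type":"object","properties":{"steps":{"type":"array"},"jaw":{"type":"number"},"squeeze":{"type":"number"}},"required":["steps"]}

```bash
mkdir -p pics
cat > h.py <<'E'
import numpy as np, cv2
from workcell import observe, eyes, r
from scipy.spatial.transform import Rotation as R
def snap(n,f=None):
    p=eyes.snapshot(n)
    if f: cv2.imwrite('pics/'+f+'.png',p['img'][:,:,::-1])
    return p
def w(p,c):
    M=cv2.Rodrigues(np.array(p['rvec'],float))[0]; return M.T@(np.array(c,float)-np.array(p['tvec'],float).ravel())
def cloud(p,mask):
    v,u=np.nonzero(mask&(p['depth']>0)); z=p['depth'][v,u]; K=np.array(p['K'])
    c=np.stack([(u-K[0,2])/K[0,0]*z,(v-K[1,2])/K[1,1]*z,z])
    M=cv2.Rodrigues(np.array(p['rvec'],float))[0]; return (M.T@(c-np.array(p['tvec'],float).reshape(3,1))).T
E
python3 - <<'E'
from h import *
np.set_printoptions(precision=1,suppress=True)
print(observe())
for n in ['side','top']:
    p=snap(n,n+'0')
    print(n,'cam at',w(p,[0,0,0]))
    for t in ['glass','glass_top','rack','stand','rail','jar','mat','wood_board','white_board','pea_jar','rice_jar','canister','bowl','tin','spoon']:
        a=eyes.tip_of(p,t)[:2]
        print(t,[(round(d['conf'],2),w(p,d['location'])) for d in a])
E
```

```text
{'time_s': 0.0, 'joint_positions': array([ 1.2,  0.3, -0.1,  1.5,  0. ,  1.4, -0.1]), 'joint_velocities': array([-0., -0.,  0.,  0., -0.,  0., -0.]), 'effort': array([  0. , -49.1,  -0.4, -31.3,  -0.1,   0. ,   0. ]), 'tcp_pos': array([ 258.1, -595.9,  207.4]), 'tool_rot': array([ 1. ,  0.2, -0. , -0. ]), 'force': array([ 0.2, -0.1, -0.6]), 'moment': array([ 0., -0., -0.]), 'grasp_force': 0.0, 'width': 1.0028436582426041}
side cam at [ 372.1 1040.9  872.3]
glass []
glass_top [(0.7, array([ 597.1, -232.5,  170.7]))]
rack [(0.92, array([ 597.5, -227.3,   -2.7]))]
stand [(0.75, array([609.1, 235.2,   1.6]))]
rail [(0.91, array([578. , 241.3, 111.1]))]
jar [(0.86, array([615. , 216.2,  10. ]))]
mat [(0.82, array([543.3, -12.3,   3.6]))]
wood_board []
white_board []
pea_jar [(0.78, array([649.4, -28.5,   1.8]))]
rice_jar [(0.66, array([437.4,  -4. ,   1. ]))]
canister [(0.79, array([735.8, 193.2,  -0.2])), (0.65, array([614.6, 215.3,  10.9]))]
bowl [(0.89, array([457.2, 266.6,  -1.7])), (0.56, array([582. , 240.8, 114.4]))]
tin [(0.98, array([ 743.2, -236.5,   -0.4]))]
spoon [(0.87, array
[... 351 characters left out ...]
array([614.6, 216. ,  13. ]))]
mat [(0.95, array([548. ,  -9.4,   1.9])), (0.24, array([ 642.7, -229.9,   11.5]))]
wood_board [(0.87, array([ 644.3, -231. ,   12.5]))]
white_board [(0.69, array([ 553. , -231.7,   10.9])), (0.18, array([ 602.1, -229.9,    9.3]))]
pea_jar [(0.64, array([547.8,  -8.9,   2.9])), (0.55, array([655.3, -23.2,  -1.3]))]
rice_jar [(0.81, array([441.3,  -4.4,  -0.1]))]
canister [(0.76, array([737.8, 190.6,   4.7]))]
bowl [(0.7, array([450.9, 264.3,   2.9])), (0.23, array([ 459.6, -231.2,    3.8]))]
tin [(0.78, array([ 736.6, -238.1,   -0.1])), (0.18, array([ 598.2, -229.6,  170.8]))]
spoon [(0.71, array([ 459.1, -227.9,   -1.7])), (0.53, array([740.3, 193.4,   0.4]))]
```

View pics/side0.png

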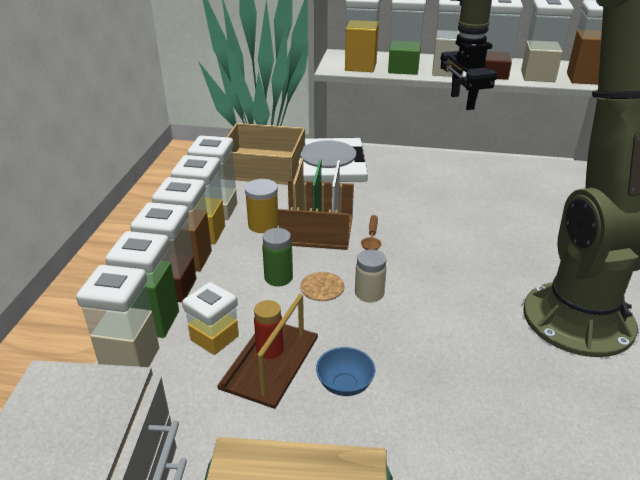

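View pics/top0.png

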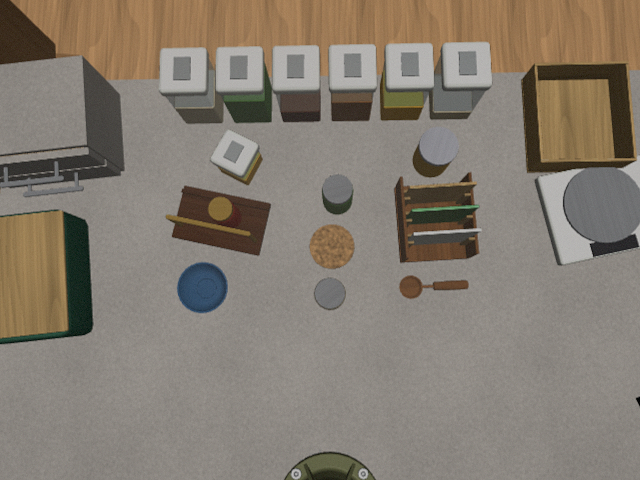

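The glass is in the middle slot: its green edge is at top-view (445,213), with wood above and white below. The jar at (222,209) stands behind the rail, which runs (168,218)–(248,234). The mat at (332,246) is clear, between two jars. Next I'll measure precise poses from depth.

Run:
```python
from h import *
np.set_printoptions(precision=2,suppress=True)
P={n:snap(n) for n in ['side','top']}
def pca(c):
    m=np.median(c,0); k=np.linalg.norm(c-m,axis=1)<150; c=c[k]; m=c.mean(0); u,s,vt=np.linalg.svd(c[:,:2]-m[:2],full_matrices=False); return m,np.degrees(np.arctan2(vt[0,1],vt[0,0])),np.percentile((c[:,:2]-m[:2])@vt[0],[1,99]),len(c)
for n,p in P.items():
  for t,zr in [('rail',(105,122)),('glass',(160,178)),('wood_board',(165,178)),('white_board',(165,178)),('stand',(105,122)),('stand',(6,30)),('jar',(95,130)),('mat',(2,9)),('rack',(90,110)),('rack',(165,178))]:
    for d in eyes.trace(p,t)[:1]:
        c=cloud(p,d['region']); 
        q=c[(c[:,2]>zr[0])&(c[:,2]<zr[1])]
        if len(q)>8:
            print(n,t,zr,round(d['conf'],2),*pca(q), 'bbox mid',(q[:,:2].max(0)+q[:,:2].min(0))/2,np.ptp(q[:,:2],axis=0))
            rc=cv2.minAreaRect(q[:,:2].astype(np.float32)); print('    rect',rc)
```

```text
side rail (105, 122) 0.78 [580.06 252.09 115.1 ] 77.23003998643398 [-94.01  80.6 ] 404 bbox mid [579.31 245.32] [ 45.38 173.68]
    rect ((579.2888793945312, 245.39622497558594), (177.1255645751953, 10.77183723449707), 77.58358764648438)
side glass (160, 178) 0.56 [ 595.78 -225.01  169.62] 93.20360228120971 [-71.96  57.62] 90 bbox mid [ 596.34 -232.5 ] [ 11.86 135.  ]
    rect ((596.5721435546875, -232.41946411132812), (7.120077133178711, 135.1475067138672), 3.370185375213623)
side wood_board (165, 178) 0.72 [ 640.9  -210.97  170.71] -87.4732893374675 [-48.18  62.12] 64 bbox mid [ 641.53 -219.  ] [  9.3  113.78]
    rect ((641.5221557617188, -219.03643798828125), (6.359570026397705, 113.83448028564453), 1.7728558778762817)
side white_board (165, 178) 0.83 [ 550.42 -226.01  171.39] 92.66546927770419 [-67.09  59.65] 79 bbox mid [ 551.06 -229.7 ] [ 10.73 130.61]
    rect ((550.750732421875, -229.717041015625), (5.977123737335205, 130.59429931640625), 2.788527250289917)
side stand (105, 122) 0.66 [580.17 252.14 115.06] 77.31554019204907 [-94.16  80.5 ] 419 bbox mid [579.31 244.89] [ 45.3
[... 2533 characters left out ...]
r (95, 130) 0.56 [611.23 212.73 118.31] -142.9525765329625 [-25.97  23.94] 561 bbox mid [606.72 214.44] [64.35 52.15]
    rect ((608.1602783203125, 215.25112915039062), (51.75831604003906, 61.07534408569336), 81.4190673828125)
top mat (2, 9) 0.74 [547.88 -11.41   5.27] 147.59293942097824 [-46.31  46.31] 1277 bbox mid [547.62 -11.53] [98.41 97.78]
    rect ((547.4261474609375, -11.487319946289062), (97.58880615234375, 97.94215393066406), 43.3048095703125)
top rack (90, 110) 0.8 [ 593.34 -217.47  100.48] -93.46026100868635 [-67.39  93.07] 632 bbox mid [ 598.69 -232.11] [176.27 156.82]
    rect ((598.643798828125, -232.1508331298828), (169.7527313232422, 149.12863159179688), 2.8708951473236084)
```

```bash
cat >> h.py <<'E'
ST=np.array([608.5,235.6]); SY=167.2  # stand centre, yaw deg
def sp(x,y,z):
    a=np.radians(SY); return np.array([ST[0]+x*np.cos(a)-y*np.sin(a),ST[1]+x*np.sin(a)+y*np.cos(a),z])
def rot(ya,tilt=0):
    # tool down, its y axis at world angle ya (deg); then tilted about tool x by tilt deg
    a=np.radians(ya); y=np.array([np.cos(a),np.sin(a),0]); z=np.array([0,0,-1.]); x=np.cross(y,z)
    return R.from_matrix(np.stack([x,y,z],1))*R.from_euler('x',tilt,degrees=True)
def delta(pos,Rt,o=None):
    o=o or observe(); c=R.from_quat(o['tool_rot'])
    s=c.inv().apply(np.array(pos)-o['tcp_pos'])/1000; t=(c.inv()*Rt).as_rotvec()/(2*np.pi)
    print('t',o['time_s'],'tcp',o['tcp_pos'].round(1),'shift',s.round(4).tolist(),'turn',t.round(4).tolist(),'len',round(np.linalg.norm(s)*1000,1))
E
python3 - <<'E'
from h import *
o=observe(); M=R.from_quat(o['tool_rot']).as_matrix(); print(o['tool_rot'].round(4)); print(M.round(3))
for n in ['side','top']:
    p=snap(n); c=cloud(p,eyes.trace(p,'jar')[0]['region'])
    q=c[(c[:,2]>118.5)&(c[:,2]<126)]
    print(n,len(q),q.mean(0).round(1),cv2.minEnclosingCircle(q[:,:2].astype(np.float32)))
    for t in('pea_jar','rice_jar'):
        c=cloud(p,eyes.trace(p,t)[0]['region']); q=c[c[:,2]>c[:,2].max()-8]; print(t,q.mean(0).round(1))
j=sp(-9,17.6,0); print('jar nominal',j)
for y in (77.2,-102.8): delta([613.5,216.3,270],rot(y))
E
```

```text
[ 0.9792  0.203  -0.      0.    ]
[[ 0.918  0.398 -0.   ]
 [ 0.398 -0.918 -0.   ]
 [-0.     0.    -1.   ]]
side 0 [nan nan nan] ((0.0, 0.0), 0.0)
pea_jar [650.  -21.3 119.8]
rice_jar [439.7  -2.7  99.8]
top 399 [613.6 214.1 122. ] ((613.8155517578125, 214.75701904296875), 25.03986358642578)
pea_jar [651.6 -24.4 121.1]
rice_jar [ 586.5 -192.4  172.6]
jar nominal [613.37709063 216.44343489   0.        ]
t 3.1 tcp [ 258.4 -596.5  208.5] shift [0.649, -0.6046, -0.0616] turn [-0.0, 0.0, -0.3994] len 889.1
t 3.1 tcp [ 258.4 -596.5  208.5] shift [0.649, -0.6046, -0.0616] turn [0.0, 0.0, 0.1006] len 889.1<stdin>:6: RuntimeWarning: Mean of empty slice.
  ret = um.true_divide(
```

Request:
carry_out:
  steps:
    - [[0, 0, -0.05], [0, 0, 0]]
    - [[0, 0, -0.09], [0, 0, 0]]
    - [[0.649, -0.605, -0.09], [0, 0, -0.399]]
    - [[0.649, -0.605, -0.09], [0, 0, -0.399]]
    - [[0.649, -0.605, -0.09], [0, 0, -0.399]]
    - [[0.649, -0.605, -0.09], [0, 0, -0.399]]
    - [[0.649, -0.605, -0.09], [0, 0, -0.399]]
    - [[0.649, -0.605, -0.09], [0, 0, -0.399]]
  jaw: -1
  squeeze: 12

```text
time_s: 3.9
tcp_pos: [378.9, -319.5, 298.7]
tool_rot: [0.792, 0.611, -0.0, 0.0]
force: [0.9, -0.1, 1.1]
width: 1.001
grasp_force: 0.0
```

```bash
python3 -c "
from h import *
delta([613.5,215.3,290],rot(77.2));print(observe()['joint_positions'].round(2))"
```

```text
t 3.9 tcp [ 378.9 -319.5  298.7] shift [0.5768, 0.0915, 0.0083] turn [-0.0, 0.0002, -0.2552] len 584.1
[ 0.98 -0.03 -0.32  1.67 -0.01  1.5   0.4 ]
```

Request:
carry_out:
  steps:
    - [[0.577, 0.092, 0.008], [0, 0, -0.255]]
    - [[0.577, 0.092, 0.008], [0, 0, -0.255]]
    - [[0.577, 0.092, 0.008], [0, 0, -0.255]]
    - [[0.577, 0.092, 0.008], [0, 0, -0.255]]
    - [[0.577, 0.092, 0.008], [0, 0, -0.255]]
    - [[0.577, 0.092, 0.008], [0, 0, -0.255]]
    - [[0.577, 0.092, 0.008], [0, 0, -0.255]]
    - [[0.577, 0.092, 0.008], [0, 0, -0.255]]

```text
time_s: 4.7
tcp_pos: [542.1, 45.4, 293.5]
tool_rot: [0.308, 0.951, -0.0, 0.001]
force: [1.3, -0.4, -0.6]
width: 0.998
grasp_force: 0.0
```

```bash
python3 -c "
from h import *
delta([613.5,215.3,200],rot(77.2));print(observe()['joint_positions'].round(2))"
```

```text
t 4.7 tcp [542.1  45.4 293.5] shift [0.042, 0.1794, 0.0934] turn [-0.0, 0.0002, -0.0643] len 206.6
[ 0.55  0.11 -0.74  1.56  0.08  1.5   0.75]
```

Request:
carry_out:
  steps:
    - [[0.042, 0.179, 0.093], [0, 0, -0.064]]
    - [[0.042, 0.179, 0.093], [0, 0, -0.064]]
    - [[0.042, 0.179, 0.093], [0, 0, -0.064]]
    - [[0.042, 0.179, 0.093], [0, 0, -0.064]]
    - [[0.042, 0.179, 0.093], [0, 0, -0.064]]
    - [[0.042, 0.179, 0.093], [0, 0, -0.064]]
    - [[0.042, 0.179, 0.093], [0, 0, -0.064]]

```text
time_s: 5.4
tcp_pos: [614.0, 211.5, 200.6]
tool_rot: [0.116, 0.993, -0.0, 0.0]
force: [0.2, -0.5, -1.0]
width: 1.002
grasp_force: 0.0
```

```bash
python3 -c "
from h import *
p=snap('top','top1')
c=cloud(p,eyes.trace(p,'jar')[0]['region'])
q=c[(c[:,2]>10)&(c[:,2]<124)];print(len(q),q.min(0),q.max(0))
delta([613.5,215.3,90],rot(77.2));print(observe()['joint_positions'].round(2))"
```

```text
Traceback (most recent call last):
IndexError: list index out of range
```

```bash
python3 -c "
from h import *
delta([613.5,215.5,86],rot(77.2));print(observe()['joint_positions'].round(2))"
```

```text
t 5.5 tcp [614.4 210.7 201.3] shift [0.0023, 0.0045, 0.1153] turn [-0.0001, 0.0004, -0.0016] len 115.4
[ 0.24  0.44 -0.82  1.44  0.32  1.4   0.75]
```

Request:
carry_out:
  steps:
    - [[0.002, 0.004, 0.01], [0, 0, -0.002]]
    - [[0.002, 0.004, 0.03], [0, 0, -0.002]]
    - [[0.002, 0.004, 0.05], [0, 0, -0.002]]
    - [[0.002, 0.004, 0.07], [0, 0, -0.002]]
    - [[0.002, 0.004, 0.09], [0, 0, -0.002]]
    - [[0.002, 0.004, 0.105], [0, 0, -0.002]]
    - [[0.002, 0.004, 0.115], [0, 0, -0.002]]
    - [[0.002, 0.004, 0.115], [0, 0, -0.002]]

```text
time_s: 6.3
tcp_pos: [611.7, 216.4, 83.6]
tool_rot: [0.109, 0.994, -0.001, -0.001]
force: [-0.5, -0.1, 0.7]
width: 0.999
grasp_force: 0.0
```

```bash
python3 -c "
from h import *
p=snap('side','side1')
cv2.imwrite('pics/s1.png',cv2.resize(p['img'][240:420,180:360,::-1],None,fx=3,fy=3))
delta([613.5,215.5,86],rot(77.2));o=observe();print(o['joint_positions'].round(2),o['force'])"
```

```text
t 6.35 tcp [612.4 216.9  84.8] shift [-0.0014, -0.0011, -0.0012] turn [-0.0001, -0.0001, 0.0008] len 2.2
[ 0.21  0.52 -0.79  1.57  0.39  1.21  0.7 ] [-0.27828586 -0.65308723  0.32922577]
```

View pics/s1.png

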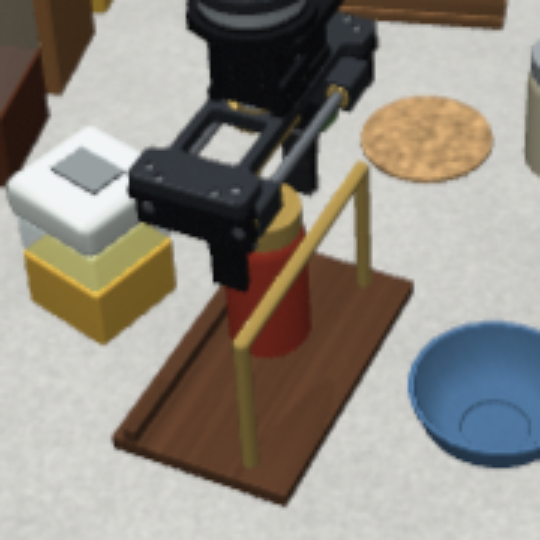

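The fingers straddle the jar on the stand's long axis, with the rail to the right and clear (crop pixels: jar at (270,280), rail (240,345)–(360,170)). Closing.

Request:
carry_out:
  steps:
    - [[0, 0, 0], [0, 0, 0]]
    - [[0, 0, 0], [0, 0, 0]]
    - [[0, 0, 0], [0, 0, 0]]
    - [[0, 0, 0], [0, 0, 0]]
    - [[0, 0, 0], [0, 0, 0]]
    - [[0, 0, 0], [0, 0, 0]]
    - [[0, 0, 0], [0, 0, 0]]
    - [[0, 0, 0], [0, 0, 0]]
  jaw: 1
  squeeze: 11

```text
time_s: 7.15
tcp_pos: [612.5, 217.1, 85.0]
tool_rot: [0.109, 0.994, -0.0, 0.0]
force: [-0.2, -0.5, 1.1]
width: 0.569
grasp_force: 10.5
```

Request:
carry_out:
  steps:
    - [[0, 0, -0.003], [0, 0, 0]]
    - [[0, 0, -0.008], [0, 0, 0]]
    - [[0, 0, -0.015], [0, 0, 0]]
    - [[0, 0, -0.025], [0, 0, 0]]
    - [[0, 0, -0.04], [0, 0, 0]]
    - [[0, 0, -0.06], [0, 0, 0]]
    - [[0, 0, -0.08], [0, 0, 0]]
    - [[0, 0, -0.095], [0, 0, 0]]

```text
time_s: 7.95
tcp_pos: [613.1, 217.7, 182.7]
tool_rot: [0.109, 0.994, 0.001, 0.001]
force: [-0.1, 0.6, -3.9]
width: 0.568
grasp_force: 10.5
```

```bash
python3 -c "
from h import *
p=snap('side','side2')
cv2.imwrite('pics/s2.png',cv2.resize(p['img'][200:420,180:400,::-1],None,fx=2.5,fy=2.5))
o=observe();print(o['joint_positions'].round(2),o['force'],o['width'],o['grasp_force'])
delta([547.5,-10.5,225],rot(82.4))"
```

```text
[ 0.23  0.45 -0.82  1.46  0.33  1.37  0.74] [ 0.77525259  1.28874396 -1.1452856 ] 0.5734440061848751 10.519616475503426
t 8.0 tcp [614.1 218.3 185.1] shift [0.0153, -0.2377, -0.0407] turn [0.0004, 0.0008, -0.0136] len 241.6
```

View pics/s2.png

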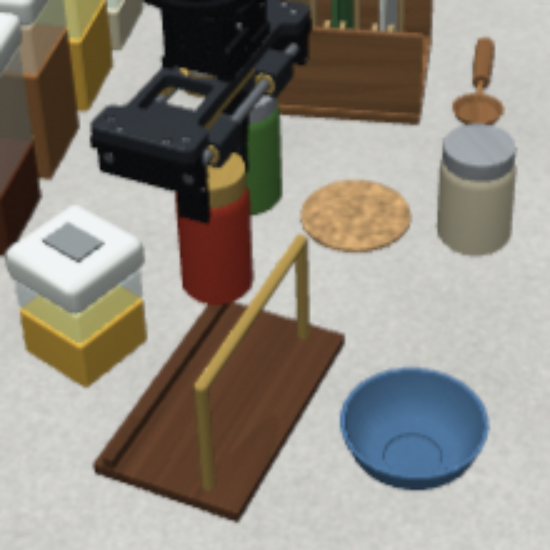

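The jar hangs upright, clear above the stand (crop (215,245)). The mat at (355,215) is free.

Request:
carry_out:
  steps:
    - [[0, 0, -0.02], [0, 0, 0]]
    - [[0, 0, -0.04], [0, 0, 0]]
    - [[0.001, -0.02, -0.041], [0, 0, -0.002]]
    - [[0.003, -0.05, -0.041], [0, 0, -0.004]]
    - [[0.005, -0.085, -0.041], [0, 0, -0.006]]
    - [[0.008, -0.12, -0.041], [0, 0, -0.008]]
    - [[0.01, -0.155, -0.041], [0, 0, -0.01]]
    - [[0.012, -0.185, -0.041], [0, 0, -0.012]]

```text
time_s: 8.8
tcp_pos: [560.0, 37.1, 220.9]
tool_rot: [0.072, 0.997, -0.001, -0.0]
force: [-0.1, -1.0, -3.0]
width: 0.574
grasp_force: 10.8
```

```bash
python3 -c "
from h import *
delta([547.5,-10.5,225],rot(82.4));o=observe();print(o['joint_positions'].round(2),o['force'],o['width'],o['grasp_force'])"
```

```text
t 8.8 tcp [560.   37.1 220.9] shift [0.0056, -0.0489, -0.004] turn [-0.0002, 0.0, -0.0017] len 49.4
[ 0.61  0.2  -0.83  1.63  0.15  1.37  1.2 ] [-0.12831224 -0.99716454 -3.00725643] 0.5744977953709518 10.779492619076336
```

Request:
carry_out:
  steps:
    - [[0.003, -0.025, -0.001], [0, 0, -0.002]]
    - [[0.005, -0.04, -0.001], [0, 0, -0.002]]
    - [[0.006, -0.049, -0.001], [0, 0, -0.002]]
    - [[0.006, -0.049, -0.001], [0, 0, -0.002]]
    - [[0.006, -0.049, -0.001], [0, 0, -0.002]]

```text
time_s: 9.3
tcp_pos: [548.0, -7.2, 222.1]
tool_rot: [0.064, 0.998, 0.0, 0.0]
force: [0.3, -0.2, -3.5]
width: 0.572
grasp_force: 10.8
```

```bash
python3 -c "
from h import *
p=snap('side','side3')
c=cloud(p,eyes.trace(p,'jar')[0]['region']); z=c[:,2]
print('minz',np.percentile(z,[0.5,1,50,99]))
q=c[(z>np.percentile(z,1)+3)&(z<np.percentile(z,1)+40)]
f=lambda a:np.hypot(q[:,0]-a[0],q[:,1]-a[1])-27
from scipy.optimize import least_squares
print('axis',least_squares(f,[547,-15],loss='soft_l1').x)
for d in eyes.tip_of(p,'jar')[:1]: print('tip',d['conf'],w(p,d['location']))
c2=cloud(p,eyes.trace(p,'mat')[0]['region']); c2=c2[(c2[:,2]>3)&(c2[:,2]<8)]
print('mat',c2.min(0),c2.max(0),cv2.minEnclosingCircle(c2[:,:2].astype(np.float32)))
delta([547.5,-10.5,100],rot(82.4));o=observe();print(o['joint_positions'].round(2),o['force'],o['width'],o['grasp_force'])"
```

```text
minz [149.47240961 150.57852592 200.99100857 260.26313341]
axis [548.28012549  -8.31617403]
tip 0.64 [546.81334045  -7.88814595 146.12410223]
mat [497.25617346 -60.11488583   3.00123637] [595.70943634  42.6703348    7.99182954] ((546.5216064453125, -8.626108169555664), 52.146400451660156)
t 9.5 tcp [548.   -7.1 222. ] shift [0.0, -0.0035, 0.122] turn [0.0001, -0.0, 0.0007] len 122.0
[ 0.69  0.16 -0.8   1.66  0.12  1.36  1.31] [ 0.22594038 -0.02230971 -2.7104359 ] 0.5707334989788138 10.792558582834317
```

Request:
carry_out:
  steps:
    - [[0.001, -0.001, 0.015], [0, 0, 0]]
    - [[0.001, -0.001, 0.04], [0, 0, 0]]
    - [[0.001, -0.001, 0.065], [0, 0, 0]]
    - [[0.001, -0.001, 0.09], [0, 0, 0]]
    - [[0.001, -0.001, 0.11], [0, 0, 0]]
    - [[0.001, -0.001, 0.124], [0, 0, 0]]
    - [[0.001, -0.001, 0.132], [0, 0, 0]]
    - [[0.001, -0.001, 0.134], [0, 0, 0]]

```text
time_s: 10.3
tcp_pos: [546.2, -9.2, 87.0]
tool_rot: [0.065, 0.998, 0.0, -0.001]
force: [-0.9, 0.1, -3.7]
width: 0.569
grasp_force: 10.8
```

Request:
carry_out:
  steps:
    - [[0, 0, 0], [0, 0, 0]]
    - [[0, 0, 0.001], [0, 0, 0]]
    - [[0, 0, 0.002], [0, 0, 0]]
    - [[0, 0, 0.003], [0, 0, 0]]
    - [[0, 0, 0.004], [0, 0, 0]]
    - [[0, 0, 0.005], [0, 0, 0]]

```text
time_s: 10.9
tcp_pos: [546.8, -9.4, 83.0]
tool_rot: [0.065, 0.998, -0.0, 0.0]
force: [0.2, -0.5, -3.8]
width: 0.568
grasp_force: 10.8
```

```bash
python3 -c "
from h import *
p=snap('side','side4')
c=cloud(p,eyes.trace(p,'jar')[0]['region']); z=c[:,2]
print('minz',np.percentile(z,[0.5,1,2,5]))
o=observe();print(o['tcp_pos'],o['force'],o['grasp_force'],R.from_quat(o['tool_rot']).as_matrix()[:,2])"
```

```text
minz [ 1.35125765  4.77843975  9.2744718  16.53282073]
[546.56356592  -9.37254554  82.79539325] [-0.06242155 -0.75726134 -2.94175724] 10.793884919585253 [-3.10174290e-04 -9.70306277e-05 -9.99999947e-01]
```

Bottom should be about 5 mm above the mat. I'll go down at 5 mm/s.

Request:
carry_out:
  steps:
    - [[0, 0, 0.0005], [0, 0, 0]]
    - [[0, 0, 0.001], [0, 0, 0]]
    - [[0, 0, 0.0015], [0, 0, 0]]
    - [[0, 0, 0.002], [0, 0, 0]]
    - [[0, 0, 0.0025], [0, 0, 0]]
    - [[0, 0, 0.003], [0, 0, 0]]
    - [[0, 0, 0.0035], [0, 0, 0]]

```text
time_s: 11.7
tcp_pos: [546.7, -9.3, 79.4]
tool_rot: [0.065, 0.998, -0.0, -0.0]
force: [-0.3, -0.3, -3.5]
width: 0.569
grasp_force: 10.8
```

Request:
carry_out:
  steps:
    - [[0, 0, 0.0005], [0, 0, 0]]
    - [[0, 0, 0.001], [0, 0, 0]]
    - [[0, 0, 0.001], [0, 0, 0]]

```text
time_s: 12.0
tcp_pos: [546.6, -9.4, 78.4]
tool_rot: [0.065, 0.998, -0.0, -0.0]
force: [0.5, -0.2, -3.5]
width: 0.575
grasp_force: 10.8
```

Request:
carry_out:
  steps:
    - [[0, 0, 0.0005], [0, 0, 0]]
    - [[0, 0, 0.001], [0, 0, 0]]
    - [[0, 0, 0.001], [0, 0, 0]]

```text
time_s: 12.3
tcp_pos: [547.1, -9.4, 78.1]
tool_rot: [0.065, 0.998, -0.0, 0.0]
force: [-1.1, -0.6, 1.9]
width: 0.57
grasp_force: 10.9
```

Request:
carry_out:
  steps:
    - [[0, 0, 0.0005], [0, 0, 0]]
    - [[0, 0, 0.0005], [0, 0, 0]]

```text
time_s: 12.5
tcp_pos: [547.3, -9.4, 78.1]
tool_rot: [0.065, 0.998, -0.0, 0.001]
force: [-1.9, 0.1, 6.6]
width: 0.569
grasp_force: 11.0
```

Contact. Ease off, then open.

Request:
carry_out:
  steps:
    - [[0, 0, -0.0005], [0, 0, 0]]
    - [[0, 0, -0.0005], [0, 0, 0]]

```text
time_s: 12.7
tcp_pos: [547.1, -9.3, 78.1]
tool_rot: [0.065, 0.998, -0.0, 0.0]
force: [-2.1, 0.4, 5.9]
width: 0.568
grasp_force: 11.0
```

Request:
carry_out:
  steps:
    - [[0, 0, 0], [0, 0, 0]]
    - [[0, 0, 0], [0, 0, 0]]
    - [[0, 0, 0], [0, 0, 0]]
    - [[0, 0, 0], [0, 0, 0]]
    - [[0, 0, 0], [0, 0, 0]]
    - [[0, 0, 0], [0, 0, 0]]
  jaw: -1

```text
time_s: 13.3
tcp_pos: [546.7, -9.3, 77.4]
tool_rot: [0.065, 0.998, 0.0, -0.0]
force: [-0.8, -0.2, -0.4]
width: 0.975
grasp_force: 0.0
```

Request:
carry_out:
  steps:
    - [[0, 0, -0.01], [0, 0, 0]]
    - [[0, 0, -0.03], [0, 0, 0]]
    - [[0, 0, -0.06], [0, 0, 0]]
    - [[0, 0, -0.1], [0, 0, 0]]
    - [[0, 0, -0.14], [0, 0, 0]]
    - [[0, 0, -0.17], [0, 0, 0]]
    - [[0, 0, -0.18], [0, 0, 0]]

```text
time_s: 14.0
tcp_pos: [548.5, -8.9, 261.8]
tool_rot: [0.065, 0.998, -0.0, 0.003]
force: [0.6, -0.1, 0.5]
width: 0.999
grasp_force: 0.0
```

```bash
python3 -c "
from h import *
o=observe();print(o['joint_positions'].round(2),o['width'])
delta([598,-231.5,262],rot(3.0))"
```

```text
[ 0.7   0.14 -0.81  1.61  0.1   1.43  1.33] 0.9993537463668355
t 14.0 tcp [548.5  -8.9 261.8] shift [-0.0779, -0.2144, 0.0004] turn [0.0007, 0.0009, 0.221] len 228.1
```

Request:
carry_out:
  steps:
    - [[-0.078, -0.214, 0], [0, 0, 0.221]]
    - [[-0.078, -0.214, 0], [0, 0, 0.221]]
    - [[-0.078, -0.214, 0], [0, 0, 0.221]]
    - [[-0.078, -0.214, 0], [0, 0, 0.221]]
    - [[-0.078, -0.214, 0], [0, 0, 0.221]]
    - [[-0.078, -0.214, 0], [0, 0, 0.221]]
    - [[-0.078, -0.214, 0], [0, 0, 0.221]]
    - [[-0.078, -0.214, 0], [0, 0, 0.221]]
  jaw: 0.32

```text
time_s: 14.8
tcp_pos: [595.9, -231.7, 256.3]
tool_rot: [0.62, 0.785, -0.0, -0.001]
force: [-0.3, 0.7, -0.7]
width: 0.379
grasp_force: 0.0
```

```bash
python3 -c "
from h import *
p=snap('side','side5')
c=cloud(p,eyes.trace(p,'jar')[0]['region']); z=c[:,2]
q=c[(z>10)&(z<90)]
f=lambda a:np.hypot(q[:,0]-a[0],q[:,1]-a[1])-27
from scipy.optimize import least_squares
print('jar axis',least_squares(f,[547,-15],loss='soft_l1').x,z.max())
c=cloud(p,eyes.trace(p,'glass')[0]['region']); q=c[c[:,2]>165]; print(len(q),cv2.minAreaRect(q[:,:2].astype(np.float32)))
o=observe();print(o['joint_positions'].round(2),o['width'])
delta([598,-231.5,235],rot(3.0))"
```

```text
jar axis [547.014944   -10.26940847] 118.94101599810244
82 ((596.8495483398438, -230.3831787109375), (6.2416887283325195, 130.27117919921875), 2.8752169609069824)
[ 0.74  0.32 -0.53  1.39  0.16  1.47  0.46] 0.35391310325566494
t 14.95 tcp [ 596.  -231.4  256.8] shift [-0.0006, 0.002, 0.0218] turn [-0.0002, -0.0001, 0.0305] len 21.9
```

Request:
carry_out:
  steps:
    - [[0, 0.002, 0.01], [0, 0, 0.0305]]
    - [[0, 0.002, 0.022], [0, 0, 0.0305]]
    - [[0, 0.002, 0.022], [0, 0, 0.0305]]
    - [[0, 0.002, 0.022], [0, 0, 0.0305]]

```text
time_s: 15.35
tcp_pos: [598.0, -231.1, 235.3]
tool_rot: [0.688, 0.725, -0.0, -0.0]
force: [-0.2, 0.3, -0.1]
width: 0.342
grasp_force: 0.0
```

```bash
python3 -c "
from h import *
o=observe();print(o['joint_positions'].round(2),o['width'])
delta([597.7,-231.3,162],rot(3.0))"
```

```text
[ 0.72  0.33 -0.5   1.42  0.16  1.43  0.27] 0.34166070331405296
t 15.35 tcp [ 598.  -231.1  235.3] shift [-0.0002, -0.0003, 0.0733] turn [-0.0001, -0.0, -0.0] len 73.3
```

Request:
carry_out:
  steps:
    - [[0, 0, 0.01], [0, 0, 0]]
    - [[0, 0, 0.025], [0, 0, 0]]
    - [[0, 0, 0.04], [0, 0, 0]]
    - [[0, 0, 0.052], [0, 0, 0]]
    - [[0, 0, 0.062], [0, 0, 0]]
    - [[0, 0, 0.069], [0, 0, 0]]
    - [[0, 0, 0.073], [0, 0, 0]]
    - [[0, 0, 0.073], [0, 0, 0]]

```text
time_s: 16.15
tcp_pos: [598.0, -231.1, 161.9]
tool_rot: [0.69, 0.724, -0.0, -0.0]
force: [0.7, 0.0, 0.3]
width: 0.34
grasp_force: 0.0
```

```bash
python3 -c "
from h import *
p=snap('side','side6')
cv2.imwrite('pics/s6.png',cv2.resize(p['img'][80:260,250:410,::-1],None,fx=3.3,fy=3.3))
o=observe();print(o['force'],o['width'])
delta([597.7,-231.3,162],rot(3.0))"
```

```text
[-0.2120311  -0.42867603  0.44124449] 0.3405339510353297
t 16.2 tcp [ 598.4 -231.2  162.6] shift [-0.0001, -0.0007, 0.0006] turn [0.0, 0.0, -0.0005] len 0.9
```

View pics/s6.png

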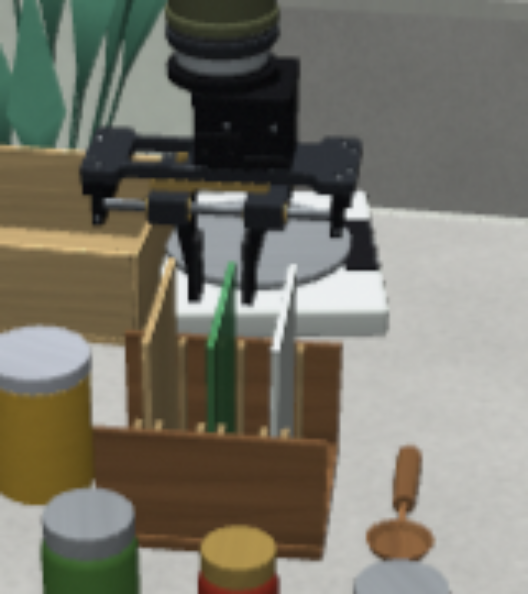

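The fingers straddle the green panel (crop (222,290)) and clear both neighbours. Closing at 12 N.

Request:
carry_out:
  steps:
    - [[0, 0, 0], [0, 0, 0]]
    - [[0, 0, 0], [0, 0, 0]]
    - [[0, 0, 0], [0, 0, 0]]
    - [[0, 0, 0], [0, 0, 0]]
    - [[0, 0, 0], [0, 0, 0]]
    - [[0, 0, 0], [0, 0, 0]]
  jaw: 1
  squeeze: 12

```text
time_s: 16.8
tcp_pos: [598.2, -231.2, 162.5]
tool_rot: [0.69, 0.724, -0.0, 0.0]
force: [-0.3, -0.4, 0.1]
width: 0.013
grasp_force: 0.0
```

Request:
carry_out:
  steps:
    - [[0, 0, -0.002], [0, 0, 0]]
    - [[0, 0, -0.005], [0, 0, 0]]
    - [[0, 0, -0.01], [0, 0, 0]]
    - [[0, 0, -0.017], [0, 0, 0]]
    - [[0, 0, -0.025], [0, 0, 0]]
    - [[0, 0, -0.035], [0, 0, 0]]
    - [[0, 0, -0.045], [0, 0, 0]]
    - [[0, 0, -0.055], [0, 0, 0]]

```text
time_s: 17.6
tcp_pos: [598.4, -231.2, 218.7]
tool_rot: [0.69, 0.724, 0.0, 0.0]
force: [0.3, 0.1, 0.1]
width: 0.008
grasp_force: 0.0
```

```bash
python3 -c "
from h import *
p=snap('side','side7')
cv2.imwrite('pics/s7.png',cv2.resize(p['img'][80:260,250:410,::-1],None,fx=3.3,fy=3.3))
o=observe();print(o['force'],o['width'],o['grasp_force'])
c=cloud(p,eyes.trace(p,'glass')[0]['region']); print(np.percentile(c[:,2],[1,50,99]))
q=c[c[:,2]>np.percentile(c[:,2],99)-6];print(cv2.minAreaRect(q[:,:2].astype(np.float32)))"
```

```text
[-0.33539461  0.87014553  1.93827028] 0.00570329755554102 0.0
[ 15.17039036 128.17620026 173.55788237]
((596.9502563476562, -232.2166748046875), (6.4362006187438965, 139.1908416748047), 3.0920867919921875)
```

View pics/s7.png

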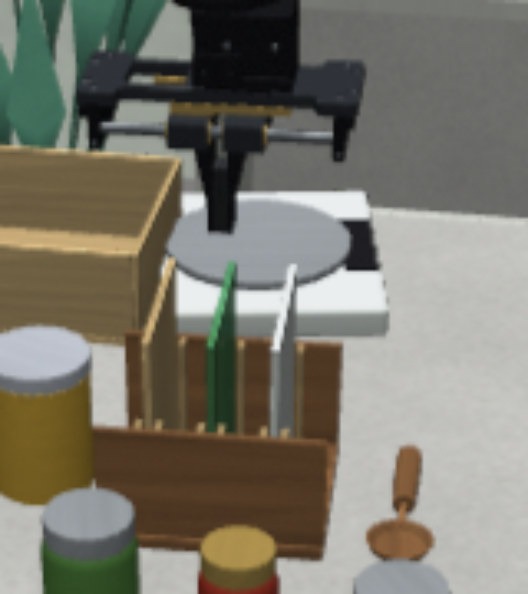

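The panel is still in its slot at (222,290) and the fingers closed above it. The fingertips sit higher than the stated geometry implies, so I'll measure them with depth.

```bash
python3 -c "
from h import *
np.set_printoptions(precision=1,suppress=True)
o=observe();print(o['tcp_pos'],R.from_quat(o['tool_rot']).as_matrix())
p=snap('side')
m=np.zeros((480,640),bool);m[100:155,290:345]=1
c=cloud(p,m);k=(abs(c[:,0]-598)<60)&(abs(c[:,1]+231)<60);c=c[k]
for z0 in range(190,300,8):
  q=c[(c[:,2]>=z0)&(c[:,2]<z0+8)]
  if len(q):print(z0,len(q),q.min(0),q.max(0))
cv=p['rvec']
for pt in ([598.4,-231.2,o['tcp_pos'][2]],[598.4,-231.2,o['tcp_pos'][2]-17]):
  print(cv2.projectPoints(np.array([pt],float),np.array(p['rvec'],float),np.array(p['tvec'],float),np.array(p['K'],float),None)[0].ravel())
t=snap('top');m=np.zeros((480,640),bool);m[120:300,380:500]=1
c=cloud(t,m);c=c[c[:,2]>176];print('top',len(c),c.min(0),c.max(0))
"
```

```text
[ 599.3 -231.4  219.8] [[-0.  1.  0.]
 [ 1.  0. -0.]
 [-0.  0. -1.]]
230 14 [ 588.2 -228.5  233.9] [ 604.3 -217.   238. ]
238 28 [ 588.  -245.2  238.1] [ 604.3 -214.2  245.9]
246 27 [ 587.9 -242.2  246.9] [ 604.9 -216.8  253.1]
254 29 [ 586.9 -237.4  255. ] [ 606.6 -216.7  261.7]
262 32 [ 585.6 -230.6  262.3] [ 608.3 -214.9  269.8]
270 37 [ 583.  -228.1  270.5] [ 610.8 -216.9  277.7]
278 54 [ 581.2 -249.1  278.4] [ 613.6 -217.   285.9]
286 32 [ 580.4 -246.1  286. ] [ 613.1 -215.6  294. ]
294 15 [ 580.9 -243.7  294. ] [ 612.7 -213.1  298.4]
[316.2 153. ]
[316.2 159.5]
top 9156 [ 407.6 -244.7  176. ] [ 694.  -148.2  678.2]
```

The real fingertips are about 15 mm above the reported TCP, roughly 32 mm shorter than stated. I'll correct for this by reopening and going deeper, with TCP z near 132.

Request:
carry_out:
  steps:
    - [[0, 0, 0], [0, 0, 0]]
    - [[0, 0, 0], [0, 0, 0]]
    - [[0, 0, 0], [0, 0, 0]]
    - [[0, 0, 0], [0, 0, 0]]
    - [[0, 0, 0], [0, 0, 0]]
    - [[0, 0, 0.01], [0, 0, 0]]
    - [[0, 0, 0.025], [0, 0, 0]]
    - [[0, 0, 0.035], [0, 0, 0]]
  jaw: 0.32

```text
time_s: 18.6
tcp_pos: [597.3, -230.9, 180.1]
tool_rot: [0.69, 0.724, -0.0, -0.001]
force: [-0.7, 0.9, -0.5]
width: 0.337
grasp_force: 0.0
```

Request:
carry_out:
  steps:
    - [[0, 0, 0.008], [0, 0, 0]]
    - [[0, 0, 0.02], [0, 0, 0]]
    - [[0, 0, 0.032], [0, 0, 0]]
    - [[0, 0, 0.042], [0, 0, 0]]
    - [[0, 0, 0.049], [0, 0, 0]]
    - [[0, 0, 0.052], [0, 0, 0]]
    - [[0, 0, 0.052], [0, 0, 0]]

```text
time_s: 19.3
tcp_pos: [598.1, -231.1, 130.1]
tool_rot: [0.69, 0.724, -0.0, -0.0]
force: [-1.2, -0.3, -0.5]
width: 0.342
grasp_force: 0.0
```

```bash
python3 -c "
from h import *
np.set_printoptions(precision=1,suppress=True)
o=observe();print(o['tcp_pos'],o['force'],o['width'])
p=snap('side')
cv2.imwrite('pics/s8.png',cv2.resize(p['img'][100:240,260:400,::-1],None,fx=4,fy=4))
"
```

```text
[ 598.1 -231.1  130.1] [-1.2 -0.3 -0.5] 0.34210991594829204
```

View pics/s8.png

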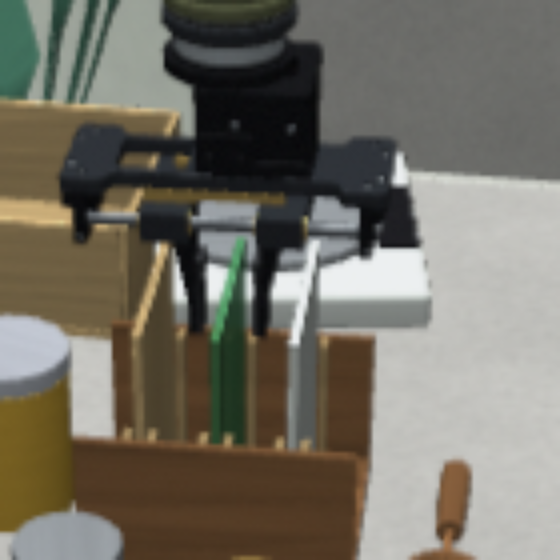

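The fingertips are now about 25 mm below the panel's top on both sides (crop (197,330) and (262,332)). Closing.

Request:
carry_out:
  steps:
    - [[0, 0, 0], [0, 0, 0]]
    - [[0, 0, 0], [0, 0, 0]]
    - [[0, 0, 0], [0, 0, 0]]
    - [[0, 0, 0], [0, 0, 0]]
    - [[0, 0, 0], [0, 0, 0]]
    - [[0, 0, 0], [0, 0, 0]]
  jaw: 1
  squeeze: 13

```text
time_s: 19.95
tcp_pos: [598.5, -231.2, 130.8]
tool_rot: [0.69, 0.724, 0.0, 0.0]
force: [-0.0, 0.1, 0.5]
width: 0.07
grasp_force: 13.0
```

Request:
carry_out:
  steps:
    - [[0, 0, -0.001], [0, 0, 0]]
    - [[0, 0, -0.003], [0, 0, 0]]
    - [[0, 0, -0.006], [0, 0, 0]]
    - [[0, 0, -0.01], [0, 0, 0]]

```text
time_s: 20.35
tcp_pos: [597.8, -231.1, 140.2]
tool_rot: [0.69, 0.724, -0.0, -0.001]
force: [-0.4, -0.1, -2.5]
width: 0.067
grasp_force: 13.0
```

Request:
carry_out:
  steps:
    - [[0, 0, -0.007], [0, 0, 0]]
    - [[0, 0, -0.016], [0, 0, 0]]
    - [[0, 0, -0.026], [0, 0, 0]]
    - [[0, 0, -0.038], [0, 0, 0]]
    - [[0, 0, -0.05], [0, 0, 0]]
    - [[0, 0, -0.063], [0, 0, 0]]
    - [[0, 0, -0.076], [0, 0, 0]]
    - [[0, 0, -0.09], [0, 0, 0]]

```text
time_s: 21.15
tcp_pos: [598.2, -231.2, 231.7]
tool_rot: [0.69, 0.724, -0.0, 0.0]
force: [-0.4, 1.1, -3.3]
width: 0.068
grasp_force: 13.0
```

Request:
carry_out:
  steps:
    - [[0, 0, -0.02], [0, 0, 0]]
    - [[0, 0, -0.04], [0, 0, 0]]
    - [[0, 0, -0.052], [0, 0, 0]]
    - [[0, 0, -0.054], [0, 0, 0]]

```text
time_s: 21.55
tcp_pos: [599.1, -231.3, 286.8]
tool_rot: [0.69, 0.724, 0.001, 0.002]
force: [-0.7, -0.1, -3.9]
width: 0.067
grasp_force: 13.0
```

```bash
python3 -c "
from h import *
o=observe();print(o['force'],o['width'],o['grasp_force'],o['joint_positions'].round(2))
q=sp(20,0,0)
delta([q[0],q[1],285],rot(-12.8));print(q)"
```

```text
[-0.68985904 -0.14070684 -3.90695862] 0.0674601035904975 12.999685885151848 [ 0.71  0.32 -0.5   1.34  0.15  1.52  0.27]
t 21.55 tcp [ 599.1 -231.3  286.8] shift [0.4712, 0.013, 0.0012] turn [0.0005, 0.0002, 0.0434] len 471.4
[588.99701291 240.03096995   0.        ]
```

Request:
carry_out:
  steps:
    - [[0.004, 0, 0], [0, 0, 0]]
    - [[0.012, 0, 0], [0, 0, 0.001]]
    - [[0.024, 0.001, 0], [0, 0, 0.002]]
    - [[0.04, 0.001, 0], [0, 0, 0.004]]
    - [[0.06, 0.002, 0], [0, 0, 0.006]]
    - [[0.084, 0.002, 0], [0, 0, 0.008]]
    - [[0.108, 0.003, 0], [0, 0, 0.01]]
    - [[0.132, 0.004, 0], [0, 0, 0.012]]

```text
time_s: 22.35
tcp_pos: [595.2, -96.6, 283.8]
tool_rot: [0.716, 0.698, -0.0, -0.001]
force: [0.2, 0.4, -2.7]
width: 0.064
grasp_force: 13.0
```

```bash
python3 -c "
from h import *
o=observe();print(o['joint_positions'].round(2))
q=sp(20,0,0)
delta([q[0],q[1],285],rot(-12.8))"
```

```text
[ 0.58  0.24 -0.56  1.44  0.13  1.5  -0.  ]
t 22.35 tcp [595.2 -96.6 283.8] shift [0.3363, -0.0149, -0.001] turn [-0.0002, -0.0001, 0.0314] len 336.7
```

Request:
carry_out:
  steps:
    - [[0.024, -0.001, 0], [0, 0, 0.002]]
    - [[0.048, -0.002, 0], [0, 0, 0.004]]
    - [[0.072, -0.003, 0], [0, 0, 0.006]]
    - [[0.096, -0.004, 0], [0, 0, 0.009]]
    - [[0.12, -0.005, 0], [0, 0, 0.011]]
    - [[0.144, -0.006, 0], [0, 0, 0.013]]
    - [[0.168, -0.007, 0], [0, 0, 0.016]]
    - [[0.192, -0.008, 0], [0, 0, 0.018]]

```text
time_s: 23.15
tcp_pos: [591.8, 95.3, 283.9]
tool_rot: [0.755, 0.656, -0.0, -0.0]
force: [-0.4, -0.0, -3.0]
width: 0.069
grasp_force: 13.0
```

```bash
python3 -c "
from h import *
o=observe();print(o['joint_positions'].round(2))
q=sp(20,0,0)
delta([q[0],q[1],285],rot(-12.8))"
```

```text
[ 0.34  0.25 -0.66  1.44  0.15  1.5  -0.45]
t 23.15 tcp [591.8  95.3 283.9] shift [0.143, -0.0228, -0.0011] turn [-0.0002, 0.0, 0.0134] len 144.8
```

Request:
carry_out:
  steps:
    - [[0.022, -0.003, 0], [0, 0, 0.002]]
    - [[0.044, -0.007, 0], [0, 0, 0.004]]
    - [[0.064, -0.01, 0], [0, 0, 0.006]]
    - [[0.084, -0.013, 0], [0, 0, 0.008]]
    - [[0.102, -0.016, 0], [0, 0, 0.01]]
    - [[0.117, -0.019, 0], [0, 0, 0.011]]
    - [[0.13, -0.021, 0], [0, 0, 0.012]]
    - [[0.139, -0.022, 0], [0, 0, 0.013]]

```text
time_s: 23.95
tcp_pos: [589.3, 235.7, 284.1]
tool_rot: [0.78, 0.625, -0.0, -0.0]
force: [1.4, -0.5, -3.0]
width: 0.066
grasp_force: 13.0
```

Request:
carry_out:
  steps:
    - [[0.003, -0.001, 0], [0, 0, 0]]
    - [[0.004, -0.001, 0], [0, 0, 0]]
    - [[0.004, -0.001, 0], [0, 0, 0]]
    - [[0.004, -0.001, 0], [0, 0, 0]]

```text
time_s: 24.35
tcp_pos: [590.6, 236.8, 284.4]
tool_rot: [0.781, 0.624, -0.0, 0.0]
force: [-0.6, -0.7, -3.7]
width: 0.068
grasp_force: 13.0
```

```bash
python3 -c "
from h import *
np.set_printoptions(precision=1,suppress=True)
o=observe();print(o['joint_positions'].round(2),o['tcp_pos'],R.from_quat(o['tool_rot']).as_euler('ZYX',degrees=True))
M=R.from_quat(o['tool_rot']).as_matrix()
for n in('side','top'):
  p=snap(n,n+'9'); d=eyes.trace(p,'glass')
  if not d: print(n,'none');continue
  c=cloud(p,d[0]['region']); q=(c-o['tcp_pos'])@M
  q=q[(abs(q[:,1])<12)&(abs(q[:,0])<90)&(q[:,2]>-40)&(q[:,2]<200)]
  print(n,d[0]['conf'],len(q),np.percentile(q,[0.5,2,50,98,99.5],axis=0))
  # tilt: bottom edge slope along tool x
  b=[(x,np.percentile(q[(q[:,0]>=x)&(q[:,0]<x+10),2],99)) for x in range(-60,60,10) if ((q[:,0]>=x)&(q[:,0]<x+10)).sum()>5]
  print(np.array(b).T)
"
```

```text
[ 0.1  0.3 -0.7  1.4  0.2  1.5 -0.8] [590.6 236.8 284.4] [ 77.2   0.  180. ]
side 0.89 2613 [[-64.4  -6.1 -39.5]
 [-61.7  -5.8 -36.8]
 [ 14.8  -4.3  39.3]
 [ 64.6  -0.1 114.5]
 [ 65.6   1.5 117. ]]
[[-60.  -50.  -40.  -30.  -20.  -10.    0.   10.   20.   30.   40.   50. ]
 [116.9 114.6 116.  116.1 115.6 115.8 115.3 116.9 115.  115.  116.7 116.1]]
top 0.58 465 [[-66.3  -3.7 -39.8]
 [-66.1  -3.6 -39.4]
 [-39.2  -3.   40.1]
 [  6.7   2.  114.9]
 [ 12.9   2.6 117.6]]
[[-60.  -50.  -40.  -30.  -20.  -10.    0. ]
 [114.7 114.7 117.4 114.  112.5 116.4 116.6]]
```

The panel hangs straight and centred in the grip, with its foot 118.8 mm ahead of the TCP. I'll tilt it 29° in the air above the stand.

```bash
python3 -c "
from h import *
q=sp(20.7,0,200);delta([q[0],q[1],284],rot(-12.8,-29));delta(q,rot(-12.8,-29))"
```

```text
t 24.55 tcp [590.4 237.3 284.5] shift [0.0023, -0.0027, 0.0005] turn [-0.0805, -0.0, 0.0002] len 3.6
t 24.55 tcp [590.4 237.3 284.5] shift [0.0024, -0.0027, 0.0845] turn [-0.0805, -0.0, 0.0002] len 84.6
```

Request:
carry_out:
  steps:
    - [[0, 0, 0], [-0.005, 0, 0]]
    - [[0, 0, 0], [-0.015, 0, 0]]
    - [[0, 0, 0], [-0.028, 0, 0]]
    - [[0, 0, 0], [-0.041, 0, 0]]
    - [[0, 0, 0], [-0.054, 0, 0]]
    - [[0, 0, 0], [-0.066, 0, 0]]
    - [[0, 0, 0], [-0.075, 0, 0]]
    - [[0, 0, 0], [-0.0805, 0, 0]]

```text
time_s: 25.35
tcp_pos: [588.5, 238.6, 284.3]
tool_rot: [0.755, 0.605, 0.157, 0.196]
force: [-0.7, -0.3, -3.6]
width: 0.066
grasp_force: 13.0
```

```bash
python3 -c "
from h import *
q=sp(20.7,0,150);delta(q,rot(-12.8,-29));o=observe();print(o['joint_positions'].round(2),o['force'],R.from_quat(o['tool_rot']).as_matrix().round(3))"
```

```text
t 25.35 tcp [588.5 238.6 284.3] shift [0.0017, -0.0658, 0.117] turn [0.0003, -0.0002, 0.0006] len 134.3
[ 0.09 -0.   -0.74  1.76  0.44  1.07 -1.02] [-0.67538693 -0.33679732 -3.57534218] [[ 0.218  0.853  0.475]
 [ 0.976 -0.19  -0.107]
 [-0.001  0.487 -0.874]]
```

Request:
carry_out:
  steps:
    - [[0, -0.004, 0.007], [0, 0, 0]]
    - [[0.001, -0.013, 0.023], [0, 0, 0]]
    - [[0.001, -0.024, 0.043], [0, 0, 0]]
    - [[0.001, -0.036, 0.064], [0, 0, 0]]
    - [[0.002, -0.047, 0.084], [0, 0, 0]]
    - [[0.002, -0.057, 0.101], [0, 0, 0]]
    - [[0.002, -0.063, 0.112], [0, 0, 0]]
    - [[0.002, -0.066, 0.117], [0, 0, 0]]

```text
time_s: 26.15
tcp_pos: [589.0, 239.1, 147.2]
tool_rot: [0.756, 0.605, 0.155, 0.194]
force: [0.3, -0.4, -2.8]
width: 0.068
grasp_force: 13.0
```

```bash
python3 -c "
from h import *
np.set_printoptions(precision=1,suppress=True)
from scipy.optimize import least_squares
q=sp(20.7,0,150);delta(q,rot(-12.8,-29));o=observe();print(o['force'],o['grasp_force'],o['tcp_pos'])
a=np.radians(SY); X=np.array([[np.cos(a),np.sin(a)],[-np.sin(a),np.cos(a)]])
for n in('side','top'):
  p=snap(n,n+'10'); 
  g=cloud(p,eyes.trace(p,'glass')[0]['region']); s=cloud(p,eyes.trace(p,'stand')[0]['region'])
  for c in(g,s): c[:,:2]=(c[:,:2]-ST)@X.T
  g=g[(abs(g[:,0])<100)&(abs(g[:,1])<100)]
  print(n,'glass y',np.percentile(g[:,1],[.5,1,99,99.5]),'z',np.percentile(g[:,2],[.5,99]))
  A=np.c_[g,np.ones(len(g))]; f=least_squares(lambda v:g[:,0]-v[0]-v[1]*(g[:,2]-100)-v[2]*g[:,1],[0,.5,0],loss='soft_l1').x
  print('plane x@z100',f[0],'tilt',np.degrees(np.arctan(f[1])),'yaw',np.degrees(np.arctan(f[2])))
  lo=g[g[:,2]<np.percentile(g[:,2],1)+12];print('foot x',np.percentile(lo[:,0],[2,50,98]))
  r=s[(s[:,2]>108)&(s[:,2]<122)];print('rail',len(r),np.percentile(r,[2,50,98],axis=0))
  l=s[(s[:,2]>18)&(s[:,2]<28)&(s[:,0]<-20)];print('lip',len(l),np.percentile(l,[2,50,98],axis=0))
  b=s[(s[:,2]>4)&(s[:,2]<18)];print('board',cv2.minAreaRect(b[:,:2].astype(np.float32)))
"
```

```text
t 26.15 tcp [589.  239.1 147.2] shift [0.0009, 0.0005, -0.0029] turn [-0.0006, 0.0001, 0.0003] len 3.1
[ 0.3 -0.4 -2.8] 13.002846072195098 [589.  239.1 147.2]
side glass y [-65.6 -65.3  21.5  46.8] z [ 20.7 185.9]
plane x@z100 -4.7027892475502675 tilt 28.61794172541022 yaw -0.24759045065713267
foot x [-55.1 -42.6 -40.5]
rail 387 [[ 25.8 -89.7 109.8]
 [ 31.4 -19.5 115.5]
 [ 35.3  66.2 118.4]]
lip 176 [[ -49.8 -100.3   18.2]
 [ -42.5  -62.8   21.3]
 [ -39.7   59.2   24.9]]
board ((1.8952407836914062, -1.2641525268554688), (203.5225830078125, 122.25375366210938), 89.39146423339844)
top glass y [-59.8 -57.3  65.7  65.9] z [ 47.6 187.9]
plane x@z100 -11.751487579453789 tilt 28.90809363041467 yaw -0.001181390598826076
foot x [-39.8 -36.7 -31.4]
rail 86 [[ 23.3  53.9 109.8]
 [ 28.6  71.9 115.1]
 [ 32.9  88.7 119.7]]
lip 166 [[-51.3 -21.4  18.2]
 [-47.6  46.6  22. ]
 [-43.   97.5  26.8]]
board ((-0.9618949890136719, 37.08294677734375), (120.45475006103516, 126.68305206298828), 0.326729953289032)
```

Request:
carry_out:
  steps:
    - [[0.001, -0.002, 0.0035], [0, 0, 0]]
    - [[0.001, -0.004, 0.007], [0, 0, 0]]
    - [[0.001, -0.006, 0.0105], [0, 0, 0]]
    - [[0.001, -0.008, 0.014], [0, 0, 0]]
    - [[0.001, -0.01, 0.0175], [0, 0, 0]]
    - [[0.001, -0.0115, 0.0205], [0, 0, 0]]
    - [[0.001, -0.012, 0.0215], [0, 0, 0]]
    - [[0.001, -0.012, 0.0215], [0, 0, 0]]

```text
time_s: 27.25
tcp_pos: [589.7, 241.0, 125.2]
tool_rot: [0.756, 0.605, 0.156, 0.195]
force: [-0.2, -0.2, -3.2]
width: 0.068
grasp_force: 13.0
```

```bash
python3 -c "
from h import *
p=snap('side')
cv2.imwrite('pics/s11.png',cv2.resize(p['img'][250:420,200:370,::-1],None,fx=3.3,fy=3.3))
q=sp(20.7,0,117.4);delta(q,rot(-12.8,-29));o=observe();print(o['force'],o['grasp_force'],o['tcp_pos'])"
```

```text
t 27.3 tcp [589.9 241.1 125.5] shift [-0.0012, -0.0051, 0.0064] turn [-0.0001, -0.0002, 0.0003] len 8.3
[ 0.13883118 -0.90669527 -2.75108783] 13.007341416523559 [589.85674391 241.05010534 125.46089387]
```

View pics/s11.png

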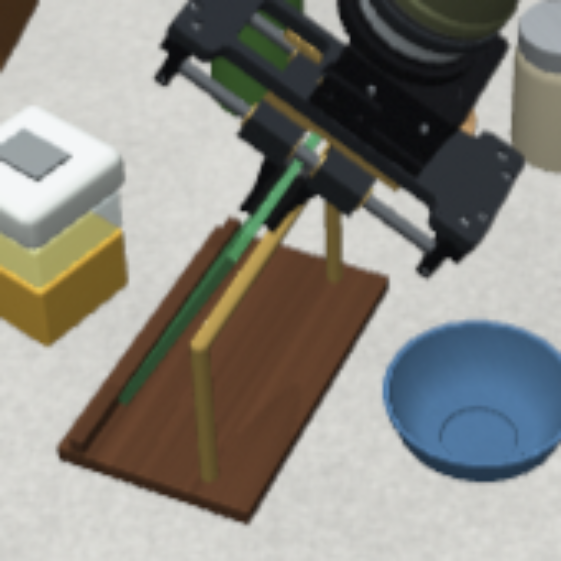

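The panel hovers tilted between lip and rail (crop: foot end (125,400), lip (80,440), rail (200,345)). Descending the last 8 mm slowly.

Request:
carry_out:
  steps:
    - [[0, -0.0008, 0.001], [0, 0, 0]]
    - [[-0.001, -0.0015, 0.002], [0, 0, 0]]
    - [[-0.001, -0.0022, 0.003], [0, 0, 0]]
    - [[-0.001, -0.0029, 0.004], [0, 0, 0]]
    - [[-0.001, -0.0034, 0.0045], [0, 0, 0]]
    - [[-0.001, -0.0034, 0.0045], [0, 0, 0]]

```text
time_s: 27.9
tcp_pos: [588.7, 240.2, 119.7]
tool_rot: [0.756, 0.605, 0.156, 0.195]
force: [-0.0, -0.5, -3.2]
width: 0.065
grasp_force: 13.0
```

Request:
carry_out:
  steps:
    - [[0, -0.0003, 0.0005], [0, 0, 0]]
    - [[0, -0.0005, 0.001], [0, 0, 0]]
    - [[0, -0.0008, 0.0014], [0, 0, 0]]
    - [[0, -0.0008, 0.0014], [0, 0, 0]]

```text
time_s: 28.3
tcp_pos: [588.8, 240.2, 118.2]
tool_rot: [0.756, 0.605, 0.156, 0.195]
force: [0.8, -0.2, -3.8]
width: 0.067
grasp_force: 13.0
```

Request:
carry_out:
  steps:
    - [[0, -0.0003, 0.0005], [0, 0, 0]]
    - [[0, -0.0005, 0.0009], [0, 0, 0]]
    - [[0, -0.0005, 0.0009], [0, 0, 0]]

```text
time_s: 28.6
tcp_pos: [588.8, 240.3, 117.4]
tool_rot: [0.756, 0.605, 0.156, 0.195]
force: [-1.2, 0.0, -1.6]
width: 0.067
grasp_force: 13.0
```

Request:
carry_out:
  steps:
    - [[0, -0.0003, 0.0005], [0, 0, 0]]
    - [[0, -0.0003, 0.0005], [0, 0, 0]]

```text
time_s: 28.8
tcp_pos: [588.9, 240.4, 117.3]
tool_rot: [0.756, 0.605, 0.157, 0.196]
force: [-2.5, -0.3, 2.5]
width: 0.07
grasp_force: 13.0
```

Foot contact. Now I'll rotate about the foot toward the rail.

Request:
carry_out:
  steps:
    - [[0, -0.0005, 0], [-0.0006, 0, 0]]
    - [[0, -0.001, 0], [-0.0012, 0, 0]]
    - [[0, -0.0015, 0], [-0.0018, 0, 0]]
    - [[0, -0.0015, 0], [-0.0018, 0, 0]]

```text
time_s: 29.2
tcp_pos: [587.9, 240.8, 116.4]
tool_rot: [0.755, 0.604, 0.16, 0.2]
force: [-1.7, -0.8, 3.1]
width: 0.066
grasp_force: 13.0
```

```bash
python3 -c "
from h import *
np.set_printoptions(precision=2,suppress=True)
o=observe();M=R.from_quat(o['tool_rot']);print(o['force'],'tool frame',M.inv().apply(o['force']),o['moment'],np.degrees(np.arctan2(M.as_matrix()[2,1],-M.as_matrix()[2,2])))
q=sp(20.7,0,117.4);delta(q,rot(-12.8,-29.9))"
```

```text
[-1.7  -0.78  3.12] tool frame [-1.14  0.25 -3.45] [-0.02  0.67 -0.14] 29.70473047605361
t 29.2 tcp [587.9 240.8 116.4] shift [-0.0005, 0.001, -0.0006] turn [-0.0005, -0.0003, 0.0004] len 1.2
```

Request:
carry_out:
  steps:
    - [[0, -0.0005, 0], [-0.0006, 0, 0]]
    - [[0, -0.0008, 0], [-0.001, 0, 0]]
    - [[0, -0.0008, 0], [-0.001, 0, 0]]

```text
time_s: 29.5
tcp_pos: [587.9, 240.8, 116.2]
tool_rot: [0.754, 0.603, 0.163, 0.202]
force: [2.8, 0.4, 2.2]
width: 0.07
grasp_force: 13.0
```

```bash
python3 -c "
from h import *
np.set_printoptions(precision=2,suppress=True)
o=observe();M=R.from_quat(o['tool_rot']);print('tool frame',M.inv().apply(o['force']),M.inv().apply(o['moment']),np.degrees(np.arctan2(M.as_matrix()[2,1],-M.as_matrix()[2,2])),o['tcp_pos'])"
```

```text
tool frame [ 1.02  3.43 -0.56] [-0.3   0.22  0.01] 30.08913303925754 [587.87 240.77 116.21]
```

Rail contact at 30.1°, with 3.4 N against the rail. Releasing with a partial opening.

Request:
carry_out:
  steps:
    - [[0, 0, 0], [0, 0, 0]]
    - [[0, 0, 0], [0, 0, 0]]
    - [[0, 0, 0], [0, 0, 0]]
    - [[0, 0, 0], [0, 0, 0]]
    - [[0, 0, 0], [0, 0, 0]]
  jaw: 0.45

```text
time_s: 30.0
tcp_pos: [586.6, 240.6, 115.3]
tool_rot: [0.754, 0.604, 0.161, 0.202]
force: [0.1, 0.5, -0.1]
width: 0.268
grasp_force: 0.0
```

```bash
python3 -c "
from h import *
np.set_printoptions(precision=2,suppress=True)
o=observe();print(o['force'],o['width'],o['grasp_force'])
p=snap('side')
cv2.imwrite('pics/s12.png',cv2.resize(p['img'][250:420,200:370,::-1],None,fx=3.3,fy=3.3))"
```

```text
[ 0.14  0.47 -0.09] 0.2681695371690396 0.0
```

View pics/s12.png

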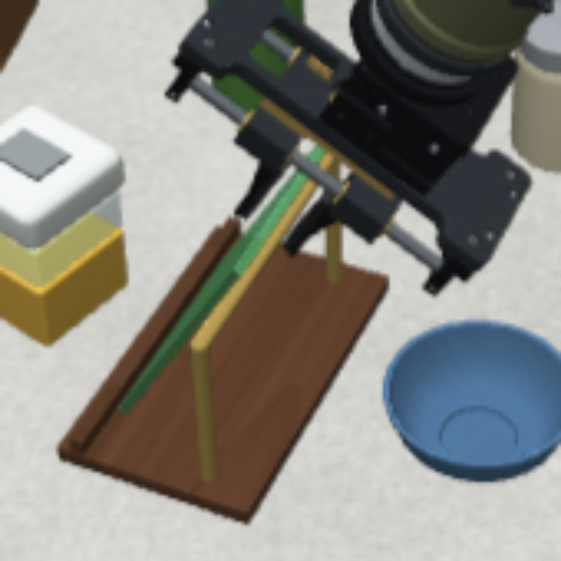

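The panel rests on the rail with the fingers open on either side. Retreating straight back along the tool axis.

Request:
carry_out:
  steps:
    - [[0, 0, -0.005], [0, 0, 0]]
    - [[0, 0, -0.015], [0, 0, 0]]
    - [[0, 0, -0.03], [0, 0, 0]]
    - [[0, 0, -0.05], [0, 0, 0]]
    - [[0, 0, -0.075], [0, 0, 0]]
    - [[0, 0, -0.105], [0, 0, 0]]
    - [[0, 0, -0.13], [0, 0, 0]]
    - [[0, 0, -0.14], [0, 0, 0]]

```text
time_s: 30.85
tcp_pos: [518.2, 258.0, 240.5]
tool_rot: [0.753, 0.604, 0.164, 0.203]
force: [-0.6, 0.8, -0.2]
width: 0.278
grasp_force: 0.0
```

```bash
python3 -c "
from h import *
np.set_printoptions(precision=1,suppress=True)
from scipy.optimize import least_squares
o=observe();print(o['force'],o['tcp_pos'],o['time_s'])
a=np.radians(SY); X=np.array([[np.cos(a),np.sin(a)],[-np.sin(a),np.cos(a)]])
for n in('side','top'):
  p=snap(n,n+'13')
  g=cloud(p,eyes.trace(p,'glass')[0]['region']); s=cloud(p,eyes.trace(p,'stand')[0]['region'])
  for c in(g,s): c[:,:2]=(c[:,:2]-ST)@X.T
  g=g[(abs(g[:,0])<100)&(abs(g[:,1])<100)]
  print(n,'glass y',np.percentile(g[:,1],[.5,1,99,99.5]),'z',np.percentile(g[:,2],[.5,99.5]))
  f=least_squares(lambda v:g[:,0]-v[0]-v[1]*(g[:,2]-100)-v[2]*g[:,1],[0,.5,0],loss='soft_l1').x
  print('tilt',np.degrees(np.arctan(f[1])),'yaw',np.degrees(np.arctan(f[2])))
  print('board y',np.percentile(s[s[:,2]<25][:,1],[.5,99.5]), 'rail y',np.percentile(s[s[:,2]>108][:,1],[.5,99.5]))
cv2.imwrite('pics/t13.png',cv2.resize(p['img'][170:270,150:370,::-1],None,fx=3.5,fy=3.5))"
```

```text
[-0.6  0.8 -0.2] [518.2 258.  240.5] 30.85
side glass y [-66.9 -66.6  68.7  87.1] z [ 10.8 154.9]
tilt 30.743576846246484 yaw -0.9359025239493192
board y [-101.6  100.6] rail y [-90.3  83.6]
top glass y [-63.7 -62.7  65.4  65.6] z [ 13.1 155.5]
tilt 30.22484181608662 yaw -0.028663843354479898
board y [-98.4  99.6] rail y [-85.9  90. ]
```

View pics/t13.png

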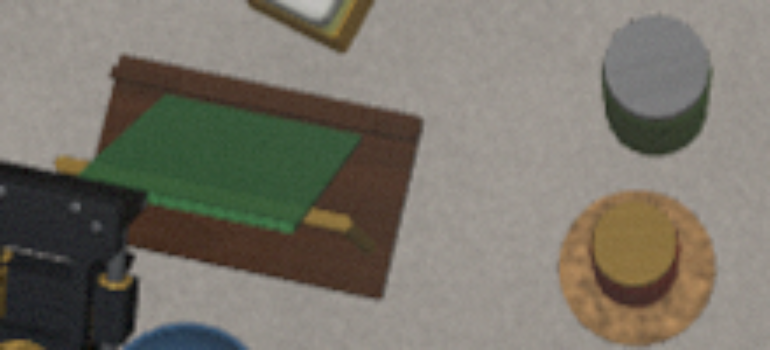

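The panel leans on the rail with its foot parallel to the lip (crop (165,95)–(360,135)) and is centred to about 1 mm. The jar stands mid-mat at (637,240).

```bash
python3 -c "
from h import *
print(r.hand_in())"
```

```text
the job is handed in; nothing more can be done
None
```

The job is handed in: the red jar stands upright mid-mat, and the glass panel leans at about 30° on the brass rail, foot just behind the lip, centred to about 1 mm; the first grasp of the panel closed above it and was repeated lower.

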